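# Right the tipped bottle and snap the cover onto the carrier

## Robot

A 6-joint arm with a two-finger parallel gripper is mounted at the origin on the work surface. World frame = base frame: x ahead of the robot, y to its left, z up, the work surface at z = 0. Lengths are in m, angles in rad, forces in N, time in s.
With the tool pointing down it reaches from about 0.275 to 0.875 m from the base axis. Payload 12.5 kg.
Tool frame: the origin (TCP) lies on the centre line of the jaws, within the pads' length; the fingertips stand r.finger_overhang ahead of it and the grasp point (between the pads) lies 3 mm ahead of it (r.finger_overhang is the distance from the TCP to the fingertips, in m); z points along the fingers, y is the line along which they close (so a half turn about z gives the same grasp; the last joint's range is limited). The gripper opens to 85 mm and grips with 20 to 120 N. Pads are 22 mm wide; open, the fingers measure 114 mm over their backs; the gripper's body (76 mm by 85 mm) begins 54 mm behind the grasp point. The pads swing forward as they close: fully open they stand 13 mm farther back than shut.
Start: joints at [-1.382, 0.351, 1.652, -0, 1.139, -0.085], TCP at [0.149, -0.529, 0.253] pointing down, gripper open.
Joint ranges: [-2.75, 2.75], [-0.79, 2.1], [0.01, 2.65], [-1.57, 4.71], [0.07, 3.14], [-2.87, 2.87]. Speed limits (rad/s): [2.22, 2.22, 2.79, 3.14, 3.14, 3.14].

## Interface

Orientations are given as a unit quaternion [x, y, z, w].
In Python, from cell import r, optics gives the robot as it stands. The module is installed in compiled form; this text tells all that it offers. Calls block until the motion is done:
- r.move_to(position, orientation): joint-space move of the TCP to a pose.
- r.move_linear(position, rot=None, vel=0.15): straight line of the TCP; rot=None keeps the orientation; vel is the mean speed in m/s.
- r.set_joints(angles): joint-space move.
- r.set_gripper(opening, squeeze=None): opening from 0.0 (shut) to 1.0 (fully open); squeeze is the grip in N (None keeps the last); returns when the fingers have stopped.
- r.sleep(seconds).
- r.inverse_kinematics(position, orientation): joint angles nearest the present ones, or None.
- optics.get_image(name): name is "scene" or "top"; returns a dict with "pixels" (480x640x3 uint8, red, green, blue), "depth" (480x640 float32, m along the optical axis (not along the pixel's ray), 0 where there is no reading), "fx", "fy", "cx", "cy" (pixels), "camera_from_world" (4x4, takes a point from world to camera coordinates). Camera axes: x right, y down, z forward; pixel columns grow to the right and rows downward; lengths in m; the calibration is good to about 2 mm. A picture is of the moment at which its call begins.
A pose or a line that the arm cannot do raises r.PlanningError and nothing moves.
- r.hand_in(): hands the job in; it is judged then, once.
Readings, each from a call of its own:
- r.current_t(): time.
- r.current_q(): joint angles.
- r.current_qvel(): joint speeds.
- r.current_effort(): joint torques, N m.
- r.current_tool_pos(): TCP position.
- r.current_ee_rot(): TCP orientation.
- r.current_contact_force(): force on the tool from outside, world axes, zero at the start.
- r.current_torque(): the same for the moment, N m.
- r.current_opening(): opening from 0.0 (shut) to 1.0 (fully open).
- r.current_finger_force(): force on a finger pad.
Only numpy, scipy, OpenCV 4.12 (cv2) and the standard library are available. Lean on these libraries where they do the work, as an engineer would, in place of code of your own. Each camera call takes 0.05 s, during which the arm holds its last target. There are 200 camera calls.

## Task

One bottle in the grey carrier has tipped over a divider: stand it upright on the carrier floor in its middle place, between its two standing neighbours, and let go of it. Then set the aluminium bridge-shaped cover over the row with its two legs in the carrier's end sockets, press it down until both ends snap fully home, and keep pressing firmly: finish with the gripper still on the cover and pushing it down. Do not knock the neighbouring bottles over, and leave the carton, label roll, jar and tape dispenser where they are.

Things in the scene. Friction and masses are not known exactly. Their poses are not given: they have to be found in the camera images.
- carrier: Grey carrier fixed to the bench, 350 mm long (y, the lane), 90 mm wide (x). Origin: centre of its underside, on the bench; z up. Floor 3 mm thick; side rails 13 mm high, 64 mm apart inside; a socket at each end. The neighbours stand near y = -105 and +105 mm.
- middle_place (a point): Centre of the carrier's middle place, on its floor (3 mm above the bench); axes as the carrier's. Bounded by two cross dividers, 62 mm apart inside, 4 mm thick, tops 25 mm above the bench.
- socket_a (a point): Socket at carrier y = +150 mm: mouth centre, 32 mm above the bench (tops of the cheeks, where the cover's flange stops). Slot 54 mm (x) by 18 mm (y), rounded cheeks. A 10 mm steel roller, axis 22.5 mm above the bench, stands 5.5 mm into it from the outer side and gives way outwards (y) against a spring.
- socket_b (a point): Socket at carrier y = -150 mm: mouth centre, 32 mm above the bench (tops of the cheeks, where the cover's flange stops). Slot 54 mm (x) by 18 mm (y), rounded cheeks. A 10 mm steel roller, axis 22.5 mm above the bench, stands 5.5 mm into it from the outer side and gives way outwards (y) against a spring.
- bottle: The tipped bottle: white capped bottle, 86 mm tall: body 50 mm in diameter up to 62 mm, cap 36 mm in diameter; about 0.1 kg. Origin: centre of its underside, z along the bottle to the cap. Starts leaning over the middle place's +y divider: foot inside near the -y divider, cap towards the carrier's +y, about 23 degrees above level. Set down within some 20 degrees of upright it rights itself.
- near_bottle: Standing neighbour on the carrier's -y side: white capped bottle, 86 mm tall: body 50 mm in diameter up to 62 mm, cap 36 mm in diameter; about 0.1 kg. Origin: centre of its underside, z along the bottle to the cap.
- far_bottle: Standing neighbour on the carrier's +y side: white capped bottle, 86 mm tall: body 50 mm in diameter up to 62 mm, cap 36 mm in diameter; about 0.1 kg. Origin: centre of its underside, z along the bottle to the cap.
- cover: Aluminium bridge-shaped cover, loose, 0.15 to 0.3 kg, standing on two legs on the bench. Origin: midway between the legs, level with the feet's lowest edges; z up, y along its length; same either way round. Top plate 316 mm (y) by 60 mm (x), top 97 mm and underside 92 mm above the origin. Pressed home its origin is 9 mm above the bench.
- fin (a point): Centre of the top face of the cover's black grip fin, in the middle of the plate, 135 mm above the cover's origin. Fin 70 mm long (cover y), 20 mm thick (x), 38 mm high. Gripped low on the fin, the fingertips bear on the plate and can push it down.
- foot_a (a point): Lowest edge of the leg at cover y = +150 mm. Diamond wedge foot, 50 mm wide (x), 14 mm thick 7 mm up, thin web above, flange 23 mm up that stops on the socket. It meets the roller 21 mm above the bench; pushing both feet past takes up to 15 N, drops suddenly at 15 to 17 mm; home at 9 mm, held by the rollers.
- foot_b (a point): Lowest edge of the leg at cover y = -150 mm. Diamond wedge foot, 50 mm wide (x), 14 mm thick 7 mm up, thin web above, flange 23 mm up that stops on the socket. It meets the roller 21 mm above the bench; pushing both feet past takes up to 15 N, drops suddenly at 15 to 17 mm; home at 9 mm, held by the rollers.
- carton: Closed brown carton 110 x 160 x 90 mm, on the bench. Origin: centre of its underside. Bystander.
- label_roll: Roll of labels, a ring 90 mm in diameter with a 40 mm hole, 50 mm high, flat on the bench. Origin: centre of its underside. Bystander.
- jar: Amber jar with black cap, 60 mm in diameter, 100 mm tall. Origin: centre of its underside. Bystander.
- tape_dispenser: Black bench tape dispenser 70 x 150 x 96 mm. Origin: centre of its underside. Bystander.
Things that resemble listed ones, but are neither listed nor needed, are in the scene too. What is shaped like the far_bottle but green or purple is not meant. Leave any yellow look-alike of the bottle alone.

How it is judged:
By the outcome, as a careful person would: the job done as asked, in the order asked, and still so for the second after the job is handed in, while the arm keeps its last pose, push and grip.
It also fails if it takes over 72 s, if anything falls off the work surface, if the arm or the gripper's body presses on something with over 40 N, if the wrist force passes 120 N, or if a joint passes its speed limit or range.

## Working session

There is one attempt and no reset: what is moved stays moved. The work goes in short steps, each a Python script; the robot and the scene stay as the last script left them, time stands still between calls to the robot, and variables do not carry over. Pictures are saved under pics/ and viewed, at most 10 in all, crops included, and the job is handed in when it is done.

```bash
ls; mkdir -p pics; python3 - <<'E'
from cell import r, optics
import cv2,numpy as np
for n in ("scene","top"):
    d=optics.get_image(n); np.savez(f"pics/{n}0.npz",**d)
    cv2.imwrite(f"pics/{n}0.png",d["pixels"][:,:,::-1])
    print(n,d["fx"],d["fy"],d["cx"],d["cy"],np.round(d["camera_from_world"],3).tolist())
print(r.finger_overhang,r.current_t(),r.current_ee_rot())
E
```

```text
pics
scene 483.0906348985107 483.0906348985107 320.75348382337546 231.14387899550292 [[-0.152, 0.988, -0.018, 0.129], [0.785, 0.11, -0.61, -0.33], [-0.601, -0.107, -0.792, 1.527], [0.0, 0.0, 0.0, 1.0]]
top 532.100070469478 532.100070469478 317.2268358963571 229.96879476086644 [[-0.008, -1.0, -0.007, -0.056], [-0.985, 0.009, -0.175, 0.549], [0.175, 0.005, -0.985, 1.43], [0.0, 0.0, 0.0, 1.0]]
0.022 0.1 [ 9.90646525e-01  1.36452158e-01 -3.50886565e-05 -5.20263328e-04]
```

View pics/scene0.png

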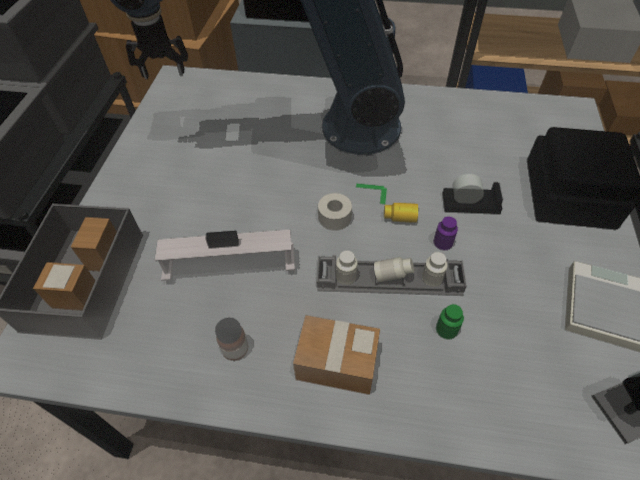

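View pics/top0.png

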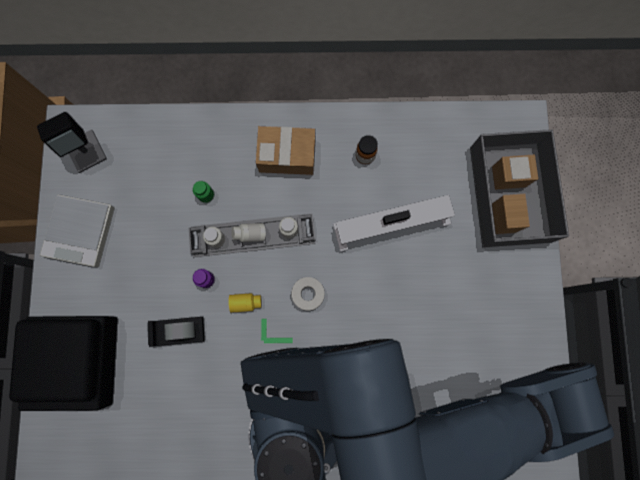

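The scene view shows the white tipped bottle at (392,270) between neighbours at (347,262) and (436,265), with the carrier spanning columns 318–465. The cover is at (225,245) with its fin at (222,239). The look-alikes are yellow (402,212), purple (446,232) and green (450,321), so I rule those out. The top view shows the same: bottle (250,234), neighbours (213,236) and (288,227), fin (397,217). Next I take a close crop.

```bash
cat > h.py <<'E'
import numpy as np, cv2
def load(n): return dict(np.load(f"pics/{n}.npz"))
def ray(d,u,v):
    T=d["camera_from_world"];R=T[:3,:3];o=-R.T@T[:3,3]
    return o,R.T@np.array([(u-d["cx"])/d["fx"],(v-d["cy"])/d["fy"],1.])
def at_z(d,u,v,z):
    o,k=ray(d,u,v); return o+k*(z-o[2])/k[2]
def by_depth(d,u,v):
    o,k=ray(d,u,v); return o+k*d["depth"][int(round(v)),int(round(u))]
def cloud(d):
    T=d["camera_from_world"];z=d["depth"];v,u=np.mgrid[:480,:640]
    P=np.stack([(u-d["cx"])/d["fx"]*z,(v-d["cy"])/d["fy"]*z,z],-1)-T[:3,3]
    W=P@T[:3,:3]; W[z==0]=np.nan; return W
E
python3 - <<'E'
from h import *
t,s=load("top0"),load("scene0")
a=cv2.resize(t["pixels"][190:265,180:330],None,fx=5,fy=5,interpolation=cv2.INTER_CUBIC)
b=cv2.resize(t["pixels"][190:260,325:465],(750,375),interpolation=cv2.INTER_CUBIC)[:225]
cv2.imwrite("pics/c1.png",a[:,:,::-1])
c=cv2.resize(s["pixels"][235:310,310:470],None,fx=5,fy=5,interpolation=cv2.INTER_CUBIC)
cv2.imwrite("pics/c2.png",c[:,:,::-1])
for n,d in(("t",t),("s",s)):
    W=cloud(d); g=W[...,2]
    print(n,"bench z",np.nanmedian(g[(abs(W[...,0]-.75)<.3)&(abs(W[...,1])<.4)]))
    for nm,p in (dict(bot=(250,234),far=(213,236),near=(288,227),fin=(397,217)) if n=="t" else dict(bot=(392,270),near=(347,259),far=(436,260),fin=(222,238))).items(): print(nm,by_depth(d,*p).round(4))
E
```

```text
t bench z 0.0018140712395688235
bot [0.5353 0.1229 0.071 ]
far [0.5273 0.22   0.0908]
near [0.5505 0.0179 0.0894]
fin [ 0.5653 -0.27    0.1393]
s bench z -0.0015348141184420908
bot [0.5663 0.1253 0.0617]
near [0.5652 0.0192 0.0837]
far [0.5417 0.2218 0.0872]
fin [ 0.5798 -0.2674  0.131 ]
```

View pics/c1.png

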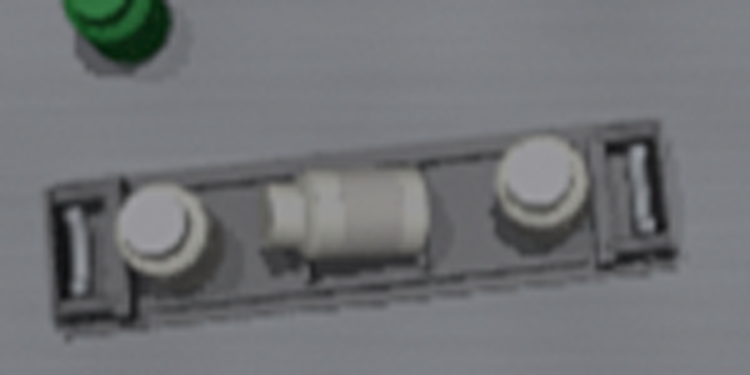

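View pics/c2.png

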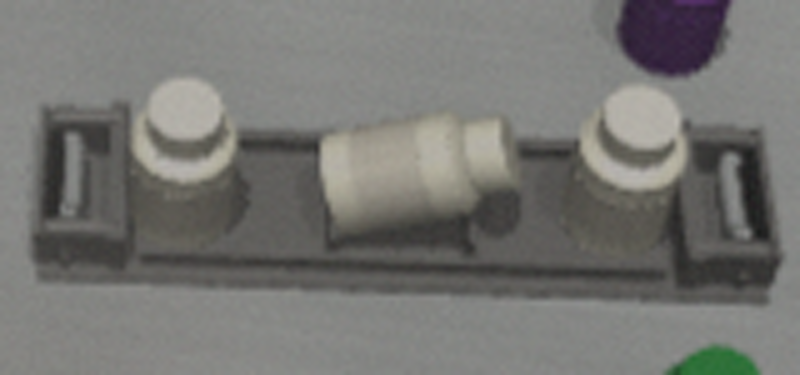

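c1 and c2 confirm the choice: the white bottle lies between the dividers in the grey carrier, with its cap towards +y (crop c1 about (285,215), c2 about (490,155)). The rollers show at c1 (77,250) and (642,190), and at c2 (73,173) and (737,197). The neighbours' cap centres are at c1 (155,222) and (537,170), and at c2 (187,107) and (642,118).

```bash
python3 - <<'E'
from h import *
t,s=load("top0"),load("scene0")
T=lambda x,y:(180+(x+.5)/5-.5,190+(y+.5)/5-.5)
S=lambda x,y:(310+(x+.5)/5-.5,235+(y+.5)/5-.5)
for nm,d,F,ps in(("top",t,T,dict(ra=(77,250,.0275),rb=(642,190,.0275),far=(155,222,.089),near=(537,170,.089))),
              ("scene",s,S,dict(ra=(737,197,.0275),rb=(73,173,.0275),far=(642,118,.089),near=(187,107,.089)))):
    q={k:at_z(d,*F(*p[:2]),p[2]) for k,p in ps.items()}
    print(nm,{k:v.round(4).tolist() for k,v in q.items()})
    c=(q["ra"]+q["rb"])/2; v=q["ra"]-q["rb"]; print(" carrier",c.round(4),"L",np.linalg.norm(v[:2]),"yaw",np.degrees(np.arctan2(-v[0],v[1])))
    W=cloud(d); X,Y,Z=W[...,0],W[...,1],W[...,2]
    m=(abs(X-.54)<.09)&(abs(Y-.12)<.2)
    def rect(mm):
        p=np.stack([X[mm],Y[mm]],-1); return cv2.minAreaRect((p*1000).astype(np.float32)),len(p)
    print(" carrier tops",rect(m&(Z>.012)&(Z<.042)&(X>.49)&(X<.6)))
    m=(abs(X-.56)<.08)&(abs(Y+.26)<.2)
    print(" plate",rect(m&(Z>.088)&(Z<.106)),"fin",rect(m&(Z>.125)&(Z<.15)), np.nanmedian(Z[m&(Z>.088)&(Z<.106)]),np.nanmedian(Z[m&(Z>.125)]))
    b=(abs(X-.54)<.05)&(abs(Y-.12)<.06)&(Z>.04)
    p=W[b]; print(" bottle pts",len(p),p.mean(0).round(4),"zmax",np.percentile(p[:,2],98))
E
```

```text
top {'ra': [0.5281, 0.2834, 0.0275], 'rb': [0.5596, -0.0347, 0.0275], 'far': [0.5332, 0.227, 0.089], 'near': [0.5599, 0.0207, 0.089]}
 carrier [0.5439 0.1243 0.0275] L 0.31965411940821986 yaw 5.6556257960517895
 carrier tops (((545.7172241210938, 130.02101135253906), (82.82408142089844, 364.7784729003906), 5.65342903137207), 997)
 plate (((570.842529296875, -271.50433349609375), (61.48794174194336, 316.3996887207031), 13.54529857635498), 2316) fin (((570.5542602539062, -271.31396484375), (20.636062622070312, 69.51042175292969), 13.330079078674316), 213) 0.09763520605404773 0.13483531584797712
 bottle pts 532 [0.5443 0.1279 0.0605] zmax 0.07621523008711721
scene {'ra': [0.5332, 0.2813, 0.0275], 'rb': [0.5643, -0.035, 0.0275], 'far': [0.5373, 0.226, 0.089], 'near': [0.5605, 0.0185, 0.089]}
 carrier [0.5487 0.1232 0.0275] L 0.3178480637760809 yaw 5.6237088626162635
 carrier tops (((545.8389892578125, 122.06205749511719), (83.39842224121094, 353.5173645019531), 5.3977837562561035), 1376)
 plate (((572.043212890625, -273.3869323730469), (64.59536743164062, 316.04638671875), 13.501361846923828), 2533) fin (((573.046875, -273.2544250488281), (22.674978256225586, 70.57681274414062), 13.958513259887695), 270) 0.09508444461443463 0.13229645710382398
 bottle pts 665 [0.5555 0.1288 0.057 ] zmax 0.07091279566818778
```

```bash
cat >> h.py <<'E'
C=np.array([.546,.1238,0.]); YAW=np.radians(5.64)
cx=np.array([np.cos(YAW),np.sin(YAW),0]); cy=np.array([-np.sin(YAW),np.cos(YAW),0]); ez=np.array([0,0,1.])
from scipy.spatial.transform import Rotation as Ro
def car(x,y,z): return C+x*cx+y*cy+z*ez
def quat(tilt,sgn=1,yaw=YAW):
    """tool y along +-carrier x; points (sin tilt) along carrier +y, cos tilt down"""
    X=np.array([np.cos(yaw),np.sin(yaw),0]);Y=np.array([-X[1],X[0],0])
    z=np.sin(tilt)*Y-np.cos(tilt)*ez; y=sgn*X
    return Ro.from_matrix(np.stack([np.cross(y,z),y,z],1)).as_quat()
def tcp(g,q): return g-.003*Ro.from_quat(q).as_matrix()[:,2]
E
python3 - <<'E'
from h import *
from cell import r
for n in("top0","scene0"):
    d=load(n);W=cloud(d)-C; x,y,z=W@cx,W@cy,W[...,2]
    m=(abs(x)<.045)&(abs(y)<.065)&(z>.035)
    for lo in np.arange(-.045,.065,.015):
        k=m&(y>=lo)&(y<lo+.015)
        if k.sum()>5: print(n,round(lo,3),k.sum(),"x %.4f %.4f"%tuple(np.percentile(x[k],[3,97])),"z98 %.4f"%np.percentile(z[k],97))
for s in(1,-1):
    for t in(-25,0,33):
        q=quat(np.radians(t),s)
        for h in(.045,.2):
            j=r.inverse_kinematics(tcp(car(0,.0136,h),q),q); print(s,t,h,None if j is None else np.round(j,2))
E
```

```text
top0 -0.045 52 x -0.0190 0.0204 z98 0.0564
top0 -0.03 96 x -0.0222 0.0229 z98 0.0616
top0 -0.015 105 x -0.0234 0.0236 z98 0.0678
top0 0.0 99 x -0.0225 0.0244 z98 0.0740
top0 0.015 93 x -0.0224 0.0224 z98 0.0772
top0 0.03 74 x -0.0167 0.0172 z98 0.0778
top0 0.045 24 x -0.0154 0.0168 z98 0.0670
scene0 -0.045 73 x -0.0109 0.0254 z98 0.0516
scene0 -0.03 122 x -0.0127 0.0255 z98 0.0577
scene0 -0.015 128 x -0.0110 0.0274 z98 0.0654
scene0 0.0 135 x -0.0105 0.0277 z98 0.0694
scene0 0.015 128 x -0.0134 0.0271 z98 0.0702
scene0 0.03 96 x -0.0107 0.0208 z98 0.0730
scene0 0.045 21 x -0.0121 0.0179 z98 0.0594
1 -25 0.045 [ 0.34  0.73  1.69 -0.54  0.91  0.62]
1 -25 0.2 [ 0.34  0.5   1.62 -0.46  1.17  0.46]
1 0 0.045 [ 0.16  0.66  1.75 -0.    0.73  0.07]
1 0 0.2 [ 0.16  0.43  1.67 -0.    1.04  0.07]
1 33 0.045 [-0.08  0.72  1.77  0.74  0.92 -0.72]
1 33 0.2 [-0.08  0.47  1.71  0.63  1.15 -0.49]
-1 -25 0.045 [ 0.34  0.73  1.69 -0.54  0.91 -2.52]
-1 -25 0.2 [ 0.34  0.5   1.62 -0.46  1.17 -2.68]
-1 0 0.045 None
-1 0 0.2 None
-1 33 0.045 [-0.08  0.72  1.77  0.74  0.92  2.42]
-1 33 0.2 [-0.08  0.47  1.71  0.63  1.15  2.65]
```

The bottle matches the expected lean, with its axis at carrier x of about 0 and its shoulder at z of about 74 mm. I grasp it now.

```bash
python3 - <<'E'
from h import *
from cell import r,optics
q=quat(np.radians(-25))
g=car(.0005,.0136,.0448)
r.set_gripper(1.0,40)
r.move_to(tcp(car(.0005,.0136,.20),q),q)
r.move_linear(tcp(g,q),vel=.12)
print(r.current_contact_force().round(2) if hasattr(r.current_contact_force(),'round') else r.current_contact_force())
r.set_gripper(0.0,40)
print(r.current_opening(),r.current_finger_force(),r.current_contact_force(),r.current_t())
r.move_linear(tcp(car(.0,.0136,.115),q),vel=.1)
print(r.current_opening(),r.current_finger_force(),r.current_contact_force(),r.current_t())
d=optics.get_image("scene");np.savez("pics/s1.npz",**d)
cv2.imwrite("pics/s1.png",cv2.resize(d["pixels"][180:310,300:480],None,fx=4,fy=4)[:,:,::-1])
E
```

```text
[-0.3  -0.08 -0.17]
0.5734472199935364 40.71844728779979 [-1.6799014   0.02802696  4.46645933] 4.925
0.5738378543225414 41.45244563813321 [-0.36600129 -0.32443825 -0.77089421] 5.775
```

View pics/s1.png

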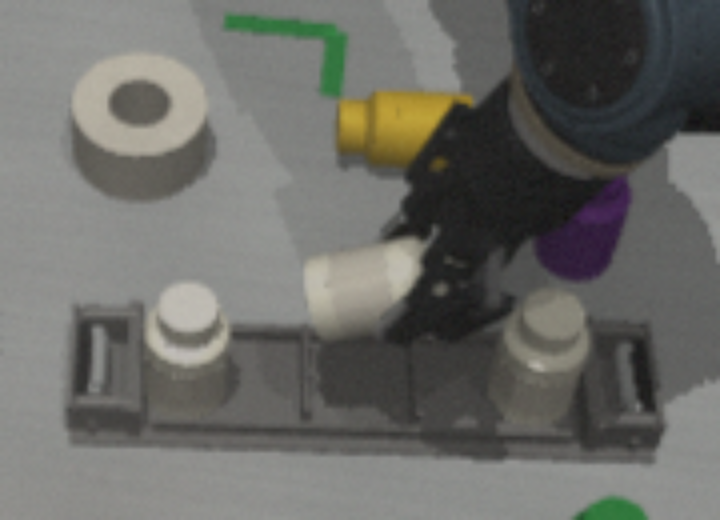

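s1 shows the bottle held and lifted, with its foot at crop (315,295), and both neighbours still standing at (187,310) and (553,320). Next I rotate it upright above the middle place and measure its tilt.

```bash
python3 - <<'E'
from h import *
from cell import r,optics
for t in (0,33):
    q=quat(np.radians(t)); r.move_linear(tcp(car(0,.0136*(t==0)+.0075*(t>0),.125),q),rot=q,vel=.05)
print(r.current_opening(),r.current_t())
d=optics.get_image("scene");np.savez("pics/s2.npz",**d)
cv2.imwrite("pics/s2.png",cv2.resize(d["pixels"][180:310,300:480],None,fx=4,fy=4)[:,:,::-1])
px=d["pixels"].astype(int); W=cloud(d)-C; x,y,z=W@cx,W@cy,W[...,2]
m=(abs(x)<.05)&(abs(y)<.06)&(z>.05)&(px.min(-1)>110)
p=np.stack([y[m],z[m]],-1); print(m.sum(),p.min(0),p.max(0))
for lo in np.arange(.05,.2,.01):
    k=m&(z>=lo)&(z<lo+.01)
    if k.sum()>4: print(round(lo,2),k.sum(),"y %.4f %.4f"%(y[k].min(),y[k].max()))
E
```

```text
0.5711525673449502 7.1583
214 [-0.00460983  0.12903552] [0.03348041 0.16442435]
0.13 42 y -0.0046 0.0335
0.14 14 y 0.0044 0.0180
0.15 112 y -0.0029 0.0307
0.16 45 y -0.0031 0.0201
```

View pics/s2.png

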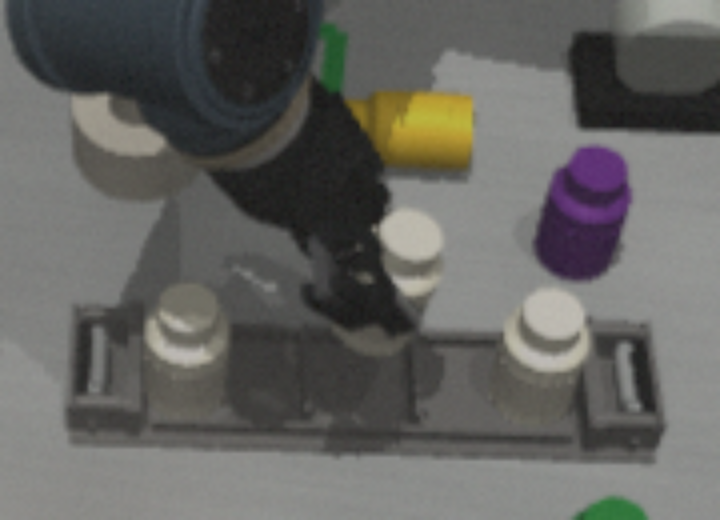

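s2 shows the bottle close to upright, with its cap at crop (410,235). The cap centre is at y of about 14 mm, which means a lean of about 9° as planned. I lower it with force checks and release.

```bash
python3 - <<'E'
from h import *
from cell import r,optics
q=quat(np.radians(33))
r.move_linear(tcp(car(0,.0075,.060),q),vel=.07)
r.sleep(.2);f0=np.array(r.current_contact_force());h=.060
while h>.050:
    h-=.001; r.move_linear(tcp(car(0,.0075,h),q),vel=.02); f=np.array(r.current_contact_force())-f0
    if f[2]>1.5: break
print("h",h,f.round(2),r.current_t())
r.set_gripper(1.0); r.sleep(.4)
r.move_linear(tcp(car(0,-.01,.16),q),vel=.12)
r.move_to(tcp(car(-.02,-.13,.30),quat(0)),quat(0))
print(r.current_t())
for n in("scene","top"):
    d=optics.get_image(n);np.savez(f"pics/{n}3.npz",**d)
    if n=="scene": cv2.imwrite("pics/s3.png",cv2.resize(d["pixels"][200:310,150:480],None,fx=2.4,fy=2.4)[:,:,::-1])
    W=cloud(d)-C; x,y,z=W@cx,W@cy,W[...,2]
    for y0 in(-.105,0,.105):
        m=(abs(x)<.04)&(abs(y-y0)<.03)&(z>.08)&(z<.1); print(n,y0,m.sum(),np.round([x[m].mean(),y[m].mean(),np.median(z[m])],4))
E
```

```text
h 0.05499999999999999 [-1.94 -1.51  5.06] 9.7333
12.3917
scene -0.105 179 [ 0.0068 -0.1075  0.0871]
scene 0 176 [ 0.0031 -0.0024  0.0866]
scene 0.105 181 [0.002  0.1018 0.0867]
top -0.105 5 [ 0.0106 -0.0932  0.0878]
top 0 0 [nan nan nan]
top 0.105 146 [-0.0018  0.104   0.0899]<stdin>:19: RuntimeWarning: Mean of empty slice.
  ret = ret.dtype.type(ret / rcount)
  return _methods._mean(a, axis=axis, dtype=dtype,
```

View pics/s3.png

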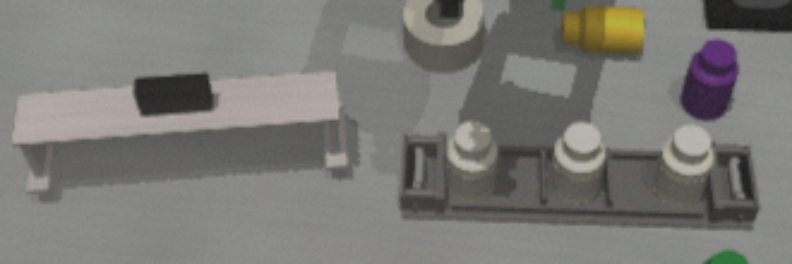

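s3 shows the bottle standing in the middle place at crop (580,165), with the neighbours upright at (472,165) and (688,165). The cover is unmoved, with its fin at (175,92). Next I grasp the fin and hold the cover over the row.

```bash
python3 - <<'E'
from h import *
from cell import r,optics
yw=np.radians(13.5); q=quat(0,1,yw)
P=np.array([.5717,-.2723,0])
r.move_to(P+[0,0,.24],q); r.set_gripper(.6)
r.move_linear(P+[0,0,.15],vel=.12); r.move_linear(P+[0,0,.1215],vel=.05)
print("f",np.round(r.current_contact_force(),2))
r.set_gripper(0.,100); print(r.current_opening(),r.current_finger_force(),np.round(r.current_contact_force(),2))
r.move_linear(P+[0,0,.25],vel=.12); r.sleep(.2)
print("lift",np.round(r.current_contact_force(),2),np.round(r.current_torque(),3),r.current_t())
q2=quat(0); r.move_to(car(0,0,.26),q2); r.sleep(.2)
print(r.current_tool_pos(),r.current_opening(),r.current_t())
for n in("scene","top"):
    d=optics.get_image(n);np.savez(f"pics/{n}4.npz",**d)
    W=cloud(d); dz={"top":.0017,"scene":-.002}[n]; Wc=W-C; x,y,z=Wc@cx,Wc@cy,Wc[...,2]-dz
    m=(abs(x)<.06)&(abs(y)<.2)&(z>.225)&(z<.25)&(d["pixels"].min(-1)>90)
    print(n,m.sum(),np.percentile(z[m],[5,50,95]),cv2.minAreaRect((np.stack([x[m],y[m]],-1)*1000).astype(np.float32)))
d=load("scene4");cv2.imwrite("pics/s4.png",cv2.resize(d["pixels"][140:310,280:490],None,fx=3.5,fy=3.5)[:,:,::-1])
E
```

```text
f [-0.67  0.06  0.04]
0.2209229885762111 97.54090189933777 [0.91 1.4  2.87]
lift [ 0.14 -0.12 -3.54] [ 0.024  0.059 -0.022] 17.425
[0.5462495  0.12310108 0.25991446] 0.2180560875857407 19.1
scene 2955 [0.23219885 0.23468849 0.23719819] ((1.1825733184814453, -1.2585296630859375), (316.38348388671875, 64.70391845703125), 89.64752960205078)
top 1399 [0.22956884 0.23370693 0.23807095] ((0.24953269958496094, 0.704498291015625), (315.9045104980469, 61.353023529052734), 89.9478988647461)
```

View pics/s4.png

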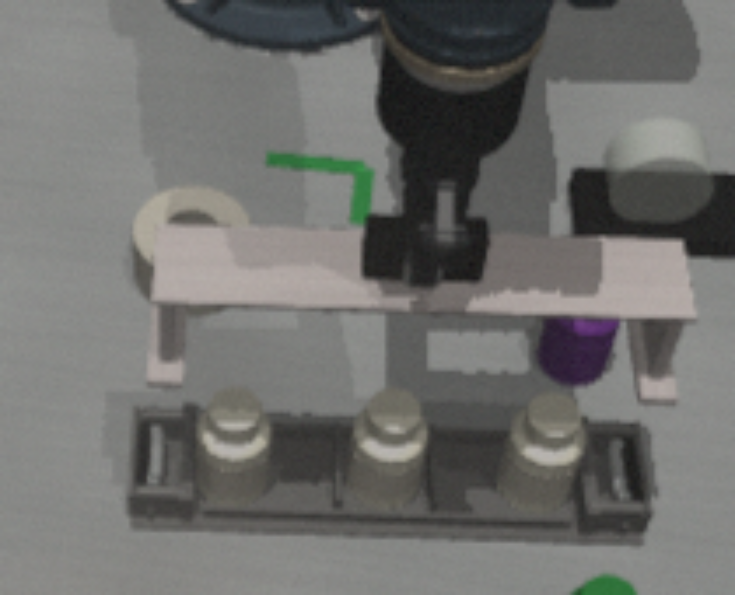

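s4 shows the cover held level over the row. Its feet are at crop (165,375) and (657,390), directly above the sockets, and it measures within about 1 mm and 0.3° of the carrier axes. I descend with force checks.

```bash
cat > desc.py <<'E'
from h import *
from cell import r
def desc(x,y,z,zend,fmax,step=.001,vel=.02,f0=np.zeros(3)):
    while z>zend+1e-9:
        z-=step; r.move_linear(car(x,y,z),vel=vel)
        f=np.array(r.current_contact_force())-f0
        p=r.current_tool_pos()
        print("cmd %.4f z %.4f"%(z,p[2]),f.round(1),np.round(r.current_torque(),2))
        if np.linalg.norm(f)>fmax: break
    return z
E
python3 - <<'E'
from desc import *
q=quat(0); r.move_linear(car(-.0003,.0003,.20),rot=q,vel=.1); r.move_linear(car(-.0003,.0003,.158),vel=.06); r.sleep(.2)
f0=np.array(r.current_contact_force()); print(f0,r.current_torque(),(np.array(r.current_tool_pos())-C)@np.stack([cx,cy],1))
np.save("f0.npy",f0)
z=desc(-.0003,.0003,.158,.144,5,f0=f0,step=.002); print(r.current_t())
E
```

```text
[ 0.34809498  0.41392704 -2.90042318] [0.03886832 0.07018692 0.0441228 ] [-0.00016261  0.00032589]
cmd 0.1560 z 0.1559 [ 0.2 -1.   1.2] [ 0.03 -0.04 -0.05]
cmd 0.1540 z 0.1538 [-1.1 -0.9  0.2] [0.04 0.03 0.05]
cmd 0.1520 z 0.1518 [-1.4 -0.2  0.2] [ 0.04 -0.03 -0.03]
cmd 0.1500 z 0.1499 [-0.8  0.2 -0.1] [-0.02  0.   -0.02]
cmd 0.1480 z 0.1478 [-0.4 -1.   0.5] [-0.03 -0.01  0.02]
cmd 0.1460 z 0.1458 [ 0.3  0.3 -0.1] [-0.07 -0.01  0.05]
cmd 0.1440 z 0.1441 [-0.  -2.5  1.9] [-0.21 -0.13 -0.01]
22.75
```

The feet entered both sockets without touching the cheeks. I press through the rollers.

```bash
python3 - <<'E'
from desc import *
z=desc(-.0003,.0003,.144,.126,30,f0=np.load("f0.npy")); r.sleep(.5); print(z,r.current_contact_force(),r.current_tool_pos(),r.current_opening(),r.current_t())
E
```

```text
cmd 0.1430 z 0.1433 [ 0.4 -5.3  5.4] [-0.44 -0.04 -0.01]
cmd 0.1420 z 0.1424 [-0.6 -6.4  7.6] [-0.53 -0.02 -0.03]
cmd 0.1410 z 0.1417 [-1.1 -3.4 11.1] [-0.27  0.19  0.01]
cmd 0.1400 z 0.1408 [-0.7 -5.  10.7] [0.02 0.27 0.06]
cmd 0.1390 z 0.1397 [-0.3 -6.5 11.2] [-0.07  0.23 -0.02]
cmd 0.1380 z 0.1379 [ 1.  -2.8  2. ] [-0.53 -0.56 -0.02]
cmd 0.1370 z 0.1365 [ 3.4 -0.  -3.8] [-0.62 -1.06  0.03]
cmd 0.1360 z 0.1355 [ 4.2  0.4 -8.3] [-0.45 -1.45 -0.01]
cmd 0.1350 z 0.1345 [ 5.5  0.8 -9.7] [-0.3  -1.43  0.09]
cmd 0.1340 z 0.1335 [  6.3  -1.  -10.7] [-0.29 -1.54 -0.01]
cmd 0.1330 z 0.1326 [  5.1  -0.7 -10.1] [-0.23 -1.41  0.01]
cmd 0.1320 z 0.1321 [ 0.  -2.3 -1.8] [-0.51 -0.17 -0.11]
cmd 0.1310 z 0.1313 [-0.3 -3.9  2.7] [-0.59  0.03  0.07]
cmd 0.1300 z 0.1311 [-5.  -5.2 15.1] [-0.79  0.89  0.07]
cmd 0.1290 z 0.1310 [-10.   -5.8  25.2] [-0.88  1.62  0.06]
cmd 0.1280 z 0.1309 [-14.1  -7.4  35.6] [-1.06  2.33  0.1 ]
0.12799999999999997 [-14.34387222  -6.27693029  31.7031439 ] [0.54577234 0.12392063 0.13094889] 0.21964692513769238 27.25
```

```bash
python3 - <<'E'
from h import *
from cell import r,optics
for n in("scene","top"):
    d=optics.get_image(n); Wc=cloud(d)-C; x,y,z=Wc@cx,Wc@cy,Wc[...,2]
    for a,b in((-.155,-.1),(-.1,-.05),(.05,.1),(.1,.155)):
        m=(abs(x)<.02)&(y>a)&(y<b)&(z>.09)&(z<.125); print(n,a,m.sum(),np.median(z[m]).round(4))
    if n=="scene": cv2.imwrite("pics/s5.png",cv2.resize(d["pixels"][180:350,280:490],None,fx=3.5,fy=3.5)[:,:,::-1])
print(r.current_contact_force(),r.current_t())
E
```

```text
scene -0.155 341 0.1039
scene -0.1 309 0.104
scene 0.05 315 0.1038
scene 0.1 351 0.1038
top -0.155 305 0.1067
top -0.1 273 0.1066
top 0.05 0 nan
top 0.1 78 0.1067
[-14.00704727  -7.00031741  32.49298605] 27.35
  return _methods._mean(a, axis=axis, dtype=dtype,
  ret = ret.dtype.type(ret / rcount)
```

View pics/s5.png

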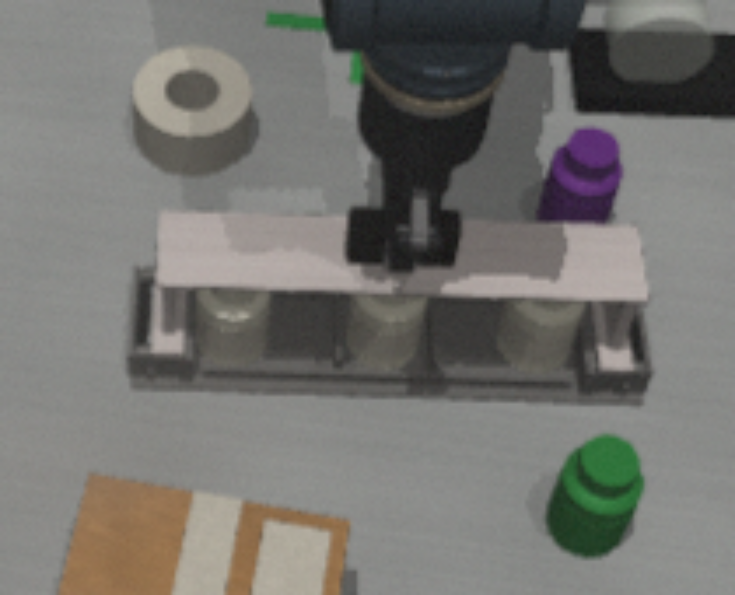

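s5 shows both legs seated in the sockets at crop (168,330) and (615,340), and all three bottles standing beneath. The plate is level to 0.2 mm at about 105–106 mm, which matches home, and the push is about 32 N.

```bash
python3 -c "
from cell import r
print(r.hand_in(), r.current_contact_force(), r.current_t())"
```

```text
the job is handed in; nothing more can be done
the job is handed in; nothing more can be done
```

The job is handed in at about 27 s of robot time: the bottle is upright in its middle place between its standing neighbours, the cover measures home and level at both ends, and the gripper is still on it, pushing down with about 32 N.

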